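# Ride with the loaded wax turntable, catch it, park it at the magnifier

## Task

Set the loaded turntable going by its red post so that it coasts round on its own, and ride along with the open gripper around the post, close to its top, without touching it, for five seconds on end while the turntable turns no slower than one turn in twelve seconds. Then, while it is still turning, take hold of the post, bring the turntable to rest with the sprued wax model standing right in front of the magnifier's lens, and let go. The model and the two loose wax rings must stay where they stand on the plate, and nothing else on the bench may be moved.

Things in the scene. Friction and masses are not known exactly. Their poses are not given: they have to be found in the camera images.
- turntable (a joint): angle of the turntable plate (rad, grows anticlockwise from above, endless, 0 at start). Aluminium plate 230 mm across, grey mat top 58 mm above the bench, on a fixed black foot. Mass 2.5 kg, inertia 0.017 kg m2 about its axis (both within 30 percent). It coasts freely: drag 0.001 N m s/rad (time constant about 17 s) plus 0.0008 N m dry friction
- hub (a point): centre of the turntable's grey mat top, on the axis of turning, 58 mm above the bench; z up, its x axis points to the red post and turns with the plate. A brass nut here stands 8 mm high
- post (a point): middle of the grip zone of the upright round red post, 12 mm in diameter, that is fixed on the plate 85 mm from the axis and turns with it. This point is on the post's own axis, 138 mm above the bench, 15 mm below the post's top end; the post rises 95 mm above the mat
- wax_model: loose blue wax finger-ring model on a grey round sprue base (32 mm across, 7 mm thick), 45 mm tall, 30 g, standing on the mat 75 mm from the axis on the side straight across from the post; origin at the centre of its underside, z up
- blank_a: loose blue wax ring lying flat on the mat, 34 mm across, 12 mm high, 20 g, 60 mm from the axis, a quarter turn anticlockwise from the post; origin at the centre of its underside
- blank_b: loose blue wax ring lying flat on the mat, 38 mm across, 9 mm high, 20 g, 60 mm from the axis, a quarter turn clockwise from the post; origin at the centre of its underside
- loupe_lens (a point): centre of the lens of the fixed round brass magnifier that stands beside the plate facing the turntable's axis, 160 mm from it; lens rim 68 mm across, upright, its top 116 mm above the bench
- loupe_focus (a point): the spot on the plate's level, 58 mm above the bench, where the wax model has to stand: 75 mm from the turntable's axis on the straight line from the axis to the lens. It does not turn with the plate
- pot: loose open brass pot, 84 mm across, 100 mm tall, bystander; origin at the centre of its underside
- flux_cup: loose small white bowl, 60 mm across, 32 mm tall, bystander; origin at the centre of its underside
- hammer: loose hammer lying on the bench, bystander
- bench_block: loose polished steel bench block 90 x 90 x 22 mm, bystander; origin at the centre of its underside
- saw: loose jeweller's saw with red frame (about 200 x 95 mm) and wooden handle (100 mm), lying flat, 26 mm high, bystander; origin at the front end of its handle

How it is judged (in metres and radians):
On the way, in this order (a step that is already met when the one before it is completed fails the run):
1. the turntable coasts at 0.5 rad/s or more, untouched, while the open gripper rides with the post: TCP within 25 mm of the post's grip point, for 5 s on end ((velocity of joint turntable above 0.5 rad/s or velocity of joint turntable below -0.5 rad/s) and not (contact force between any of the fingers, the arm and turntable above 0.1 N) and distance between the grasp point and post below 0.025 m), for 5 s.
2. the fingers take hold of the post, TCP within 30 mm of its grip point, while the turntable still turns (over 0.15 rad/s) ((velocity of joint turntable above 0.15 rad/s or velocity of joint turntable below -0.15 rad/s) and contact force between the fingers and turntable above 0.5 N and distance between the grasp point and post below 0.03 m).
At the end, for the whole second after the job is handed in: the wax model stands upright on the plate within 20 mm of the spot in front of the magnifier, the turntable is at rest (under 0.05 rad/s) and released, model and loose rings are still in their places on the plate (within 15 and 20 mm) and the bystanders within 20 mm of where they were (horizontal distance between wax_model and loupe_focus below 0.02 m and angle between wax_model's own z axis and vertical below 0.2 rad and velocity of joint turntable between -0.05 and 0.05 rad/s and height (world z) of wax_model above 0.052 m and not (x of wax_model in the frame of hub above -0.06 m or x of wax_model in the frame of hub below -0.09 m or y of wax_model in the frame of hub above 0.015 m or y of wax_model in the frame of hub below -0.015 m or x of any of blank_a, blank_b in the frame of hub above 0.02 m or x of any of blank_a, blank_b in the frame of hub below -0.02 m or y of blank_a in the frame of hub above 0.08 m or y of blank_a in the frame of hub below 0.04 m or y of blank_b in the frame of hub above -0.04 m or y of blank_b in the frame of hub below -0.08 m) and distance of each of pot, flux_cup, hammer, bench_block, saw from where it was at the start of the episode below 0.02 m); the robot touches nothing.
It fails at once if the wax model tips (over 0.35 rad) or slides more than 15 mm from its place on the plate (angle between wax_model's own z axis and vertical above 0.35 rad or x of wax_model in the frame of hub above -0.06 m or x of wax_model in the frame of hub below -0.09 m or y of wax_model in the frame of hub above 0.015 m or y of wax_model in the frame of hub below -0.015 m).
It fails at once if a loose wax ring slides more than 20 mm from its place on the plate (x of any of blank_a, blank_b in the frame of hub above 0.02 m or x of any of blank_a, blank_b in the frame of hub below -0.02 m or y of blank_a in the frame of hub above 0.08 m or y of blank_a in the frame of hub below 0.04 m or y of blank_b in the frame of hub above -0.04 m or y of blank_b in the frame of hub below -0.08 m).
It fails at once if a bystander on the bench is moved more than 20 mm (distance of any of pot, flux_cup, hammer, bench_block, saw from where it was at the start of the episode above 0.02 m).
It also fails if it takes over 69 s, if anything falls off the work surface, if the arm or the gripper's body presses on something with over 40 N, if the wrist force passes 120 N, or if a joint passes its speed limit or range.

## Robot

A 6-joint arm with a two-finger parallel gripper is mounted at the origin on the work surface. World frame = base frame: x ahead of the robot, y to its left, z up, the work surface at z = 0. Lengths are in mm, angles in degrees, forces in N, time in s.
With the tool pointing down it reaches from about 250 to 775 mm from the base axis. Payload 8.9 kg.
Tool frame: the origin (TCP) lies between the finger pads, 19 mm behind the fingertips; this is the grasp point; x points along the fingers, z is the direction in which the jaws open and shut, and the axes are right-handed (so a half turn about x gives the same grasp; the last joint's range is limited). The gripper opens to 85 mm and grips with 20 to 120 N. Pads are 22 mm wide; open, the fingers measure 114 mm over their backs; the gripper's body (76 mm by 85 mm) begins 54 mm behind the grasp point. The pads swing forward as they close: fully open they stand 13 mm farther back than shut.
Start: joints at [-84.872, 16.656, -8.789, 64.555, 0, 82.019], TCP at [119.076, -511.317, 250.005] pointing down, gripper open.
Joint ranges: [-144.48, 144.48], [-52.06, 99.96], [-74.48, 78.29], [-112.23, 115.85], [-86.99, 84.42], [-180, 180]. Speed limits (degrees/s): [127.2, 127.2, 159.86, 180, 180, 180].

## Interface

Orientations are given as a 3x3 rotation matrix whose columns are the frame's x, y, z axes.
In Python, from plant import bot gives the robot as it stands. The module is installed in compiled form; this text tells all that it offers.
- The arm moves only by the tool move_arm, never from a script. Its argument "deltas" is a list of rows, each a list of 5 numbers: the shift along the tool's x, y, z in cm, then the turn about the tool's x in degrees, then the finger opening in cm, from 0 to 8.54. A call has 1 to 20 rows; each row shifts and turns the pose as measured when the row begins, along the tool's axes as they then stand; what a row does not reach is not made up. A row lasts 1/12 s, in which the tool goes at most 41.7 mm and 7.16 degrees, less where a joint would pass 70% of its speed; a pose out of reach is approached as far as the arm can. A call with a gripper value outside its range is refused whole. The fingers move at their own pace and stop on an object; the grip force is fixed at half the most. Time passes only in rows, so rows that do not move let the fingers close. It gives the time, the measured TCP pose, the force and the opening at its end, in the units of the state.
- bot.get_obs(): the state, without advancing time (a new reading comes with each control period).
- bot.read_camera(name): name is "side" or "top"; returns (picture, depth): 480x640x3 uint8, red, green, blue; 480x640 float32, mm along the optical axis (not along the pixel's ray), 0 where there is no reading.
- bot.get_calibration(name): a dict with "camera_matrix" (3x3 intrinsics, pixels), "k1" (the pictures are not rectified: a ray, as slopes to the right and down, at radius r is drawn at 1 + k1 r^2 times it, then the intrinsics apply), "position" and "attitude" of the camera in the world. Camera axes: x right, y up, looking along -z (the intrinsics and any distortion apply to the point x, -y, -z); pixel columns grow to the right and rows downward; lengths in mm; the calibration is good to about 2 mm. A picture is of the moment at which its call begins. get_calibration takes no time and is no camera call.
- bot.finish_job(): hands the job in, once; it reports no verdict.
The state is a dict: "t": time; "joint_positions": joint angles; "qvel": joint speeds; "tau": joint torques, N m; "eef_pos": TCP position; "eef_rot": TCP orientation; "ft_force": force on the tool from outside, world axes, zero at the start; "ft_torque": the same for the moment, N m; "gripper_width": finger opening in mm.
Only numpy, scipy, OpenCV 4.12 (cv2) and the standard library are available. Lean on these libraries where they do the work, as an engineer would, in place of code of your own. Each camera call takes 0.05 s, during which the arm holds its last target. There are 200 camera calls.

## Working session

There is one attempt and no reset: what is moved stays moved. The work goes in short steps, Python scripts to look and compute and a tool call to move; the robot and the scene stay as the last step left them, time stands still between calls to the robot, and variables do not carry over. Pictures are saved under pics/ and viewed, about 8 in all and at most 12, crops included, and the job is handed in when it is done.

Besides the shell and the picture viewer there is one more tool, called after "Call:" as name(argument=value, ...), one argument or row to a line, values as JSON. move_arm: Moves the arm, as the interface text tells. Its arguments: {"type":"object","properties":{"deltas":{"type":"array"}},"required":["deltas"]}

```bash
mkdir -p pics; python3 - <<'E'
from plant import bot
import cv2,numpy as np
for n in("side","top"):
    p,d=bot.read_camera(n); np.savez(n+"0.npz",p=p,d=d); cv2.imwrite(f"pics/{n}0.png",p[:,:,::-1]); print(n,bot.get_calibration(n))
o=bot.get_obs(); print(o)
E
```

```text
side {'camera_matrix': array([[583.58788008,   0.        , 317.66598202],
       [  0.        , 583.58788008, 242.16840912],
       [  0.        ,   0.        ,   1.        ]]), 'k1': -0.10825117817622001, 'position': array([-146.37472254,  791.30451517, 1373.57014819]), 'attitude': array([[-0.75377148,  0.51217707, -0.41170767],
       [-0.65711981, -0.5829965 ,  0.47781653],
       [ 0.00470254,  0.63070574,  0.77600783]])}
top {'camera_matrix': array([[619.48989196,   0.        , 320.15129966],
       [  0.        , 619.48989196, 236.21464854],
       [  0.        ,   0.        ,   1.        ]]), 'k1': 0.03460903853186535, 'position': array([ 194.92388774,    5.269866  , 1568.04261321]), 'attitude': array([[ 0.04732254,  0.97322753, -0.22491943],
       [-0.99887039,  0.04707698, -0.00645774],
       [ 0.00430367,  0.22497095,  0.97435597]])}
{'t': 0.1, 'joint_positions': array([-8.48721287e+01,  1.66868867e+01, -8.82631854e+00,  6.45542531e+01,
        3.06976905e-03,  8.20197024e+01]), 'qvel': array([ 0.02827795, -0.04011387,  0.1955116 ,  0.04000822, -0.03001878,
        0.00046441]), 'tau': array([ 1.33405487e-03, -5.37979603e+01,  3.31917429e+01,  9.35811811e-03,
       -1.33961285e-04, -6.84073854e-06]), 'eef_pos': array([ 119.06089315, -510.94908165,  249.48173666]), 'eef_rot': array([[-5.18687931e-05,  9.73943655e-01,  2.26790109e-01],
       [ 1.17744665e-03,  2.26790012e-01, -9.73942968e-01],
       [-9.99999305e-01,  2.16516007e-04, -1.15853002e-03]]), 'ft_force': array([ 0.29500212,  0.61206162, -0.26922681]), 'ft_torque': array([-0.00410449, -0.05216865, -0.03512503]), 'gripper_width': 85.26053730459707}
```

View pics/side0.png

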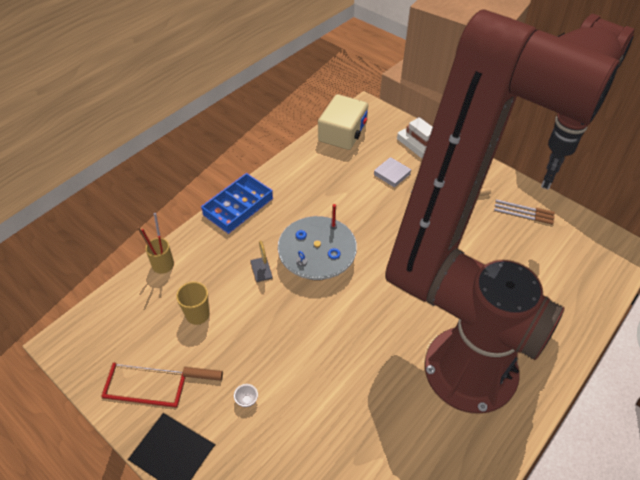

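View pics/top0.png

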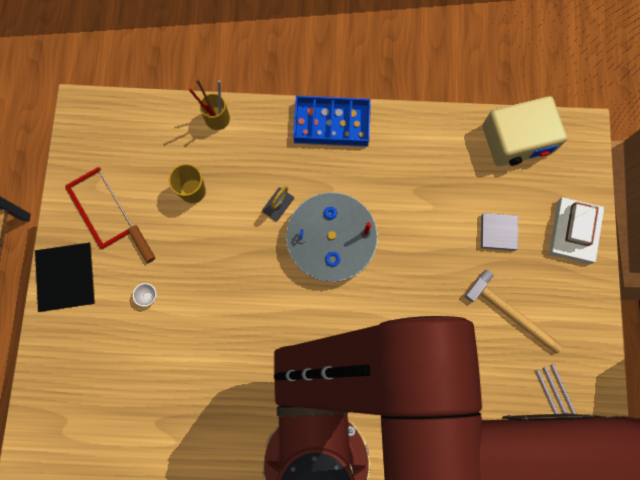

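```bash
cat >h.py <<'E'
import numpy as np,cv2
from plant import bot
def rays(n,uv):
    c=bot.get_calibration(n)
    q=cv2.undistortPoints(np.float64(uv).reshape(-1,1,2),c["camera_matrix"],np.array([c["k1"],0,0,0])).reshape(-1,2)
    d=np.c_[q[:,0],-q[:,1],-np.ones(len(q))]@c["attitude"].T
    return c["position"],d
def plane(n,uv,z):
    p,d=rays(n,uv); return p+d*((z-p[2])/d[:,2])[:,None]
def deproj(n,uv,dep):
    p,d=rays(n,uv); return p+d*np.asarray(dep)[:,None]
def pix(m): 
    y,x=np.nonzero(m); return np.c_[x,y]
def circle(P):
    A=np.c_[2*P[:,:2],np.ones(len(P))]; s=np.linalg.lstsq(A,(P[:,:2]**2).sum(1),rcond=None)[0]
    return s[:2],np.sqrt(s[2]+s[:2]@s[:2])
def hsv(p): return cv2.cvtColor(p,cv2.COLOR_RGB2HSV)
E
python3 - <<'E'
from h import *
for n in("side","top"):
    f=np.load(n+"0.npz");p,d=f["p"],f["d"];H=hsv(p)
    yy,xx=np.mgrid[:480,:640]
    W=deproj(n,np.c_[xx.ravel(),yy.ravel()],d.ravel()).reshape(480,640,3)
    g=plane(n,[[318,245]] if n=="side" else [[332,236]],58)[0]
    near=(np.hypot(W[...,0]-g[0],W[...,1]-g[1])<230)&(d>0)
    # plate: grey at z~58, low saturation
    m=near&(abs(W[...,2]-58)<12)&(np.hypot(W[...,0]-g[0],W[...,1]-g[1])<125)&(H[...,1]<90)
    m=cv2.morphologyEx(m.astype(np.uint8),cv2.MORPH_CLOSE,np.ones((9,9)))
    c=max(cv2.findContours(m,cv2.RETR_EXTERNAL,cv2.CHAIN_APPROX_NONE)[0],key=cv2.contourArea)
    c=cv2.convexHull(c).reshape(-1,2)
    print(n,"guess",g,"plate",circle(plane(n,c,58)))
    hue,s,v=H[...,0],H[...,1],H[...,2]
    red=near&((hue<6)|(hue>174))&(s>150)&(v>50)&(W[...,2]>45)
    r=W[red];k=pix(red);print("red",red.sum(),r[:,2].max());t=r[:,2]>143;print(" top",r[t].mean(0),k[t].mean(0), plane(n,[k[t].mean(0)],153))
    br=near&(W[...,2]>20)&(hue>15)&(hue<32)&(s>110)&(np.hypot(*(W[...,:2]-g[:2]).transpose(2,0,1))>128)&(W[...,2]>40)
    b=W[br];print("brass",br.sum(),b.mean(0),b[:,2].min(),b[:,2].max(),"t",b[b[:,2]>100].mean(0));np.savetxt(n+"br.txt",b,fmt="%.0f")
    nut=near&(hue>12)&(hue<32)&(s>110)&(np.hypot(*(W[...,:2]-g[:2]).transpose(2,0,1))<20);print("nut",nut.sum(),plane(n,[pix(nut).mean(0)],66))
    bl=near&(hue>100)&(hue<130)&(s>120)&(W[...,2]>50)
    nn,l,st,ce=cv2.connectedComponentsWithStats(bl.astype(np.uint8))
    for i in range(1,nn):
        if st[i,4]>8: print("blue",st[i,4],ce[i],W[l==i].mean(0))
E
```

```text
side guess [543.93118775 -11.41961724  58.        ] plate (array([543.90584848,  -5.56314701]), np.float64(115.67809750443327))
red 48 154.35685612865973
 top [555.76053289 -93.23735676 149.56302152] [333.9 205.9] [[553.78891357 -90.75260534 153.        ]]
brass 69 [625.87357151 130.92828247  99.74477733] 50.86946310790313 121.31752548510076 t [625.90236519 130.47572641 110.16448116]
nut 31 [[546.63923919  -8.09614214  66.        ]]
blue 74 [300.67567568 234.45945946] [603.06016914  -2.31347118  67.06319086]
blue 75 [333.62666667 253.44      ] [486.55220503 -13.1923606   65.15254461]
blue 27 [301.33333333 254.88888889] [539.4244079   64.73767097  88.820365  ]
top guess [545.48370575 -14.30813625  58.        ] plate (array([545.31526037, -13.51008685]), np.float64(114.24556392876619))
red 50 161.0914742483983
 top [555.42032493 -97.20166775 151.93255811] [368.23809524 224.57142857] [[555.14976715 -97.12514448 153.        ]]
brass 128 [629.29003073 121.50374119  92.16828759] 51.95484164982054 121.55146404579386 t [629.41761573 122.392027   110.17657999]
nut 56 [[546.24125689 -12.53415063  66.        ]]
blue 128 [329.953125 212.625   ] [603.05816147  -6.45987443  67.85898945]
blue 31 [300.74193548 233.87096774] [539.02042415  62.74787305  92.9216941 ]
blue 142 [332.38732394 258.64084507] [486.73594964 -17.65017631  64.2286024 ]
```

```bash
python3 - <<'E'
import cv2
a=cv2.imread("pics/side0.png")[180:300,220:380];b=cv2.imread("pics/top0.png")[170:290,250:410]
cv2.imwrite("pics/crop.png",cv2.resize(cv2.vconcat([a,b])[:, :],None,fx=2.5,fy=2.5,interpolation=2)) 
E
```

```text
(no output)
```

View pics/crop.png

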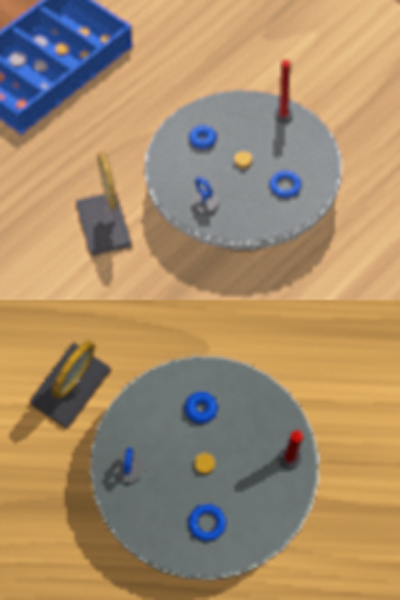

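Viewed: (side0, top0, crop) plate centre at about (332,236) top / (318,245) side. The post is at (368,225) top, the model at (300,235) and the loupe at (278,203). Both views agree to about 4 mm. The post bears about -84° and the target bears about -121°. Approaching above the post.

Call:
move_arm(
  deltas=[
    [0.1,1.5,-0.9,0,8.5],
    [0.19,2.89,-1.71,0,8.5],
    [0.19,2.89,-1.71,0,8.5],
    [0.19,2.89,-1.71,0,8.5],
    [0.19,2.89,-1.71,0,8.5],
    [0.19,2.89,-1.71,0,8.5],
    [0.19,2.89,-1.71,0,8.5],
    [0.19,2.89,-1.71,0,8.5],
    [0.19,2.89,-1.71,0,8.5],
    [0.19,2.89,-1.71,0,8.5],
    [0.19,2.89,-1.71,0,8.5],
    [0.19,2.89,-1.71,0,8.5],
    [0.19,2.89,-1.71,0,8.5],
    [0.19,2.89,-1.71,0,8.5],
    [0.19,2.89,-1.71,0,8.5],
    [0.19,2.89,-1.71,0,8.5],
    [0.19,2.89,-1.71,0,8.5],
    [0.1,1.0,-0.6,0,8.5],
  ],
)

```text
t: 1.6
eef_pos: [542.8, -101.2, 210.9]
eef_rot: [[-0.004, 0.976, 0.219], [0.005, 0.219, -0.976], [-1.0, -0.003, -0.006]]
ft_force: [-0.4, -0.3, 0.6]
gripper_width: 85.0
```

Call:
move_arm(
  deltas=[
    [0,0,0,-7,8.5],
    [0,0,0,-7,8.5],
    [0,0,0,-7,8.5],
    [0,0,0,-7,8.5],
    [0,0,0,-7,8.5],
    [0,0,0,-7,8.5],
    [0,0,0,-3,8.5],
    [0,0,0,0,8.5],
  ],
)

```text
t: 2.27
eef_pos: [542.1, -98.0, 206.9]
eef_rot: [[-0.012, 0.512, 0.859], [0.007, 0.859, -0.512], [-1.0, -0.0, -0.014]]
ft_force: [0.9, -0.4, -0.0]
gripper_width: 84.8
```

```bash
cat >st.py <<'E'
from h import *
import sys
o=bot.get_obs(); R=o["eef_rot"];z=R[:,2]
print("t",o["t"],"pos",o["eef_pos"].round(1),"jawyaw",np.degrees(np.arctan2(z[1],z[0])).round(2),"xdown",R[:,0].round(4),"F",o["ft_force"].round(1),"w",round(o["gripper_width"],1),"J",o["joint_positions"].round(1),"qv",o["qvel"].round(1)[:1])
E
python3 st.py
```

```text
t 2.2667 pos [542.1 -98.  206.9] jawyaw -30.79 xdown [-0.0121  0.0069 -0.9999] F [ 0.9 -0.4 -0. ] w 84.8 J [-17.9  21.6  -8.3  60.9   0.2 102.8] qv [-0.2]
```

Call:
move_arm(
  deltas=[
    [-0.05,0.5,0.45,0,8.5],
    [-0.05,0.5,0.45,0,8.5],
    [1.0,0,0.05,0,8.5],
    [1.3,0,0,0,8.5],
    [1.3,0,0,0,8.5],
    [1.3,0,0,0,8.5],
    [0.8,0,0,0,8.5],
    [-0.05,0,0,0,8.5],
  ],
)

```text
t: 2.93
eef_pos: [556.6, -93.8, 145.8]
eef_rot: [[-0.013, 0.522, 0.853], [0.007, 0.853, -0.522], [-1.0, -0.001, -0.014]]
ft_force: [-0.1, 0.7, -0.6]
gripper_width: 85.0
```

```bash
python3 - <<'E'
from h import *
t=[]
for n in("side","top"):
    p,d=bot.read_camera(n); np.savez(n+"1.npz",p=p,d=d); t.append(p[140:320,210:450,::-1])
cv2.imwrite("pics/c1.png",cv2.resize(cv2.vconcat(t),None,fx=1.65,fy=1.65,interpolation=2))
E
python3 st.py
```

```text
t 3.0333 pos [557.4 -94.  147.6] jawyaw -31.45 xdown [-0.0106  0.0063 -0.9999] F [-0.7 -0.9  0. ] w 84.9 J [-17.1  25.8 -11.3  53.6   0.2 104.4] qv [-0.]
```

View pics/c1.png

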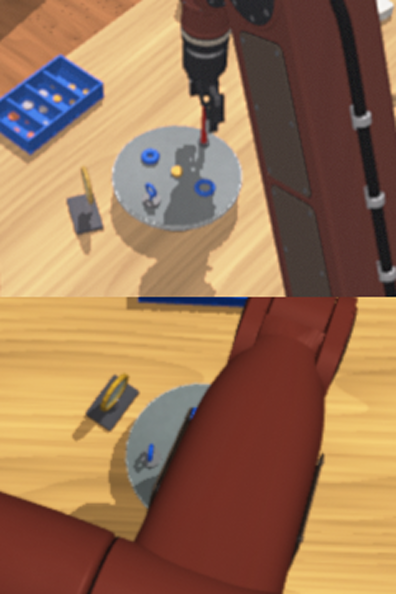

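The side view shows the fingers round the post, at (205,115) in the crop, and the whole plate is in sight. The top view is blocked by the arm. Gripping while at rest.

Call:
move_arm(
  deltas=[
    [0.4,0,0,0,0],
    [-0.03,0,0,0,0],
    [-0.03,0,0,0,0],
    [-0.03,0,0,0,0],
    [-0.03,0,0,0,0],
    [-0.03,0,0,0,0],
    [-0.03,0,0,0,0],
    [-0.03,0,0,0,0],
    [-0.03,0,0,0,0],
    [-0.03,0,0,0,0],
  ],
)

```text
t: 3.87
eef_pos: [558.0, -94.1, 147.7]
eef_rot: [[-0.009, 0.522, 0.853], [0.006, 0.853, -0.522], [-1.0, 0.0, -0.011]]
ft_force: [1.3, -0.5, -6.6]
gripper_width: 9.6
```

```bash
cat >ang.py <<'E'
from h import *
HS=np.array([544.5,-7.0])   # hub as the side camera sees it
def angle(save=None):
    p,d=bot.read_camera("side"); H=hsv(p); hue,s,v=cv2.split(H)
    if save: np.savez(save,p=p,d=d)
    bl=((hue>100)&(hue<130)&(s>120)).astype(np.uint8)
    nn,l,st,ce=cv2.connectedComponentsWithStats(bl)
    out=[]
    for i in range(1,nn):
        if st[i,4]<8: continue
        w=plane("side",[ce[i]],64)[0,:2]-HS; r=np.hypot(*w)
        if 35<r<130: out.append((int(st[i,4]),w.round(1),r.round(1),np.degrees(np.arctan2(w[1],w[0])).round(1)))
    return out
if __name__=="__main__":
    for b in angle(): print(b)
E
python3 ang.py;python3 st.py
```

```text
(73, array([60.3,  2.6]), np.float64(60.4), np.float64(2.5))
(73, array([-57.6,  -6.9]), np.float64(58.0), np.float64(-173.1))
(28, array([ 7.8, 58. ]), np.float64(58.6), np.float64(82.4))
t 3.9167 pos [557.9 -94.1 147.7] jawyaw -31.5 xdown [-0.009   0.0059 -0.9999] F [ 1.4 -0.5 -6.3] w 9.6 J [-17.1  25.8 -11.3  53.5   0.2 104.4] qv [-0.]
```

```bash
cat >gen.py <<'E'
from h import *
import json
def rows(th,g,zc=-0.03,corr=(0,0),r=85.,turn=0,nc=None):
    """th: post angles in deg; world corr (mm) spread over first nc rows"""
    R=bot.get_obs()["eef_rot"]; y=R[:2,1];z=R[:2,2];t=np.radians(th)
    P=r*np.c_[np.cos(t),np.sin(t)];D=np.diff(P,axis=0);nc=nc or len(D)
    D[:nc]+=np.array(corr)/nc
    print(json.dumps([[zc,round(float(d@y)/10,2),round(float(d@z)/10,2),turn,g] for d in D]))
E
python3 -c "
from gen import *
s=np.linspace(0,1,15);th=-84.9-36.3*(3*s**2-2*s**3)
rows(th,0)"
```

```text
[[-0.03, -0.05, -0.06, 0, 0], [-0.03, -0.13, -0.18, 0, 0], [-0.03, -0.19, -0.28, 0, 0], [-0.03, -0.22, -0.37, 0, 0], [-0.03, -0.23, -0.44, 0, 0], [-0.03, -0.22, -0.5, 0, 0], [-0.03, -0.2, -0.54, 0, 0], [-0.03, -0.16, -0.55, 0, 0], [-0.03, -0.12, -0.54, 0, 0], [-0.03, -0.08, -0.5, 0, 0], [-0.03, -0.05, -0.43, 0, 0], [-0.03, -0.02, -0.34, 0, 0], [-0.03, -0.01, -0.22, 0, 0], [-0.03, -0.0, -0.08, 0, 0]]
```

Call:
move_arm(
  deltas=[
    [-0.03,-0.05,-0.06,0,0],
    [-0.03,-0.13,-0.18,0,0],
    [-0.03,-0.19,-0.28,0,0],
    [-0.03,-0.22,-0.37,0,0],
    [-0.03,-0.23,-0.44,0,0],
    [-0.03,-0.22,-0.5,0,0],
    [-0.03,-0.2,-0.54,0,0],
  ],
)

```text
t: 4.5
eef_pos: [530.4, -94.1, 147.9]
eef_rot: [[-0.009, 0.525, 0.851], [0.003, 0.851, -0.525], [-1.0, -0.002, -0.009]]
ft_force: [5.5, -2.2, -16.2]
gripper_width: 9.5
```

Call:
move_arm(
  deltas=[
    [-0.03,-0.16,-0.55,0,0],
    [-0.03,-0.12,-0.54,0,0],
    [-0.03,-0.08,-0.5,0,0],
    [-0.03,-0.05,-0.43,0,0],
    [-0.03,-0.02,-0.34,0,0],
    [-0.03,-0.01,-0.22,0,0],
    [-0.03,0,-0.08,0,0],
    [0,0,0,0,0],
  ],
)

```text
t: 5.17
eef_pos: [498.7, -83.2, 147.9]
eef_rot: [[-0.015, 0.527, 0.85], [0.003, 0.85, -0.527], [-1.0, -0.006, -0.014]]
ft_force: [3.5, -3.2, -15.6]
gripper_width: 9.6
```

```bash
python3 ang.py;python3 st.py
```

```text
(73, array([ 50.9, -36.2]), np.float64(62.5), np.float64(-35.4))
(13, array([62.4, 43.6]), np.float64(76.1), np.float64(35.0))
(78, array([-46.2,  32.5]), np.float64(56.5), np.float64(144.9))
t 5.2167 pos [498.9 -83.3 147.9] jawyaw -31.77 xdown [-0.0149  0.0025 -0.9999] F [  3.3  -2.9 -18.6] w 9.8 J [-1.770e+01  2.000e+01 -2.040e+01  5.050e+01 -1.000e-01  1.041e+02] qv [-0.1]
```

```bash
python3 -c "
from gen import *
inc=np.r_[np.arange(1,15)*0.45];th=-121+np.r_[0,np.cumsum(inc)]
rows(th,0,zc=0.01);print(th[-1])"
```

```text
[[0.01, 0.0, 0.07, 0, 0], [0.01, 0.0, 0.13, 0, 0], [0.01, 0.01, 0.2, 0, 0], [0.01, 0.02, 0.27, 0, 0], [0.01, 0.04, 0.33, 0, 0], [0.01, 0.06, 0.4, 0, 0], [0.01, 0.1, 0.46, 0, 0], [0.01, 0.14, 0.52, 0, 0], [0.01, 0.2, 0.57, 0, 0], [0.01, 0.26, 0.61, 0, 0], [0.01, 0.34, 0.65, 0, 0], [0.01, 0.44, 0.67, 0, 0], [0.01, 0.54, 0.68, 0, 0], [0.01, 0.66, 0.66, 0, 0]]
-73.75
```

Call:
move_arm(
  deltas=[
    [0.01,0.0,0.07,0,0],
    [0.01,0.0,0.13,0,0],
    [0.01,0.01,0.2,0,0],
    [0.01,0.02,0.27,0,0],
    [0.01,0.04,0.33,0,0],
    [0.01,0.06,0.4,0,0],
    [0.01,0.1,0.46,0,0],
    [0.01,0.14,0.52,0,0],
    [0.01,0.2,0.57,0,0],
    [0.01,0.26,0.61,0,0],
  ],
)

```text
t: 6.05
eef_pos: [533.9, -94.8, 147.8]
eef_rot: [[-0.019, 0.524, 0.852], [0.005, 0.852, -0.524], [-1.0, -0.006, -0.019]]
ft_force: [2.1, 3.5, -10.1]
gripper_width: 9.8
```

```bash
cat >>st.py <<'E'
C=np.array([542.6,-10.5]);w=o["eef_pos"][:2]-C
print("tcp angle",np.degrees(np.arctan2(w[1],w[0])).round(1),"r",np.hypot(*w).round(1))
E
python3 st.py
```

```text
t 6.05 pos [533.9 -94.8 147.8] jawyaw -31.59 xdown [-0.0192  0.0047 -0.9998] F [  2.1   3.5 -10.1] w 9.8 J [-1.780e+01  2.380e+01 -1.440e+01  5.290e+01 -1.000e-01  1.038e+02] qv [1.6]
tcp angle -95.9 r 84.7
```

```bash
python3 -c "
from gen import *
inc=[5,5.5,6,6.4,6.6,6.6,6.6];th=-95.9+np.r_[0,np.cumsum(inc)]
rows(th,0,zc=0.01);print(th[-1])"
```

```text
[[0.01, 0.35, 0.65, 0, 0], [0.01, 0.45, 0.68, 0, 0], [0.01, 0.56, 0.69, 0, 0], [0.01, 0.68, 0.67, 0, 0], [0.01, 0.77, 0.6, 0, 0], [0.01, 0.83, 0.51, 0, 0], [0.01, 0.89, 0.41, 0, 0]]
-53.2
```

Call:
move_arm(
  deltas=[
    [0.01,0.35,0.65,0,0],
    [0.01,0.45,0.68,0,0],
    [0.01,0.56,0.69,0,0],
    [0.01,0.68,0.67,0,0],
    [0.01,0.77,0.6,0,0],
  ],
)

```text
t: 6.47
eef_pos: [580.8, -87.5, 147.8]
eef_rot: [[-0.018, 0.523, 0.852], [0.007, 0.852, -0.523], [-1.0, -0.004, -0.019]]
ft_force: [-12.5, 0.3, 12.9]
gripper_width: 9.8
```

Call:
move_arm(
  deltas=[
    [0.01,0.83,0.51,0,0],
    [0.01,0.89,0.41,0,0],
  ],
)

```text
t: 6.63
eef_pos: [599.6, -76.2, 147.7]
eef_rot: [[-0.018, 0.523, 0.852], [0.009, 0.852, -0.523], [-1.0, -0.002, -0.02]]
ft_force: [1.4, 17.5, -1.6]
gripper_width: 9.8
```

```bash
python3 st.py;  python3 -c "
from gen import *
o=bot.get_obs();C=np.array([542.6,-10.5]);w=o['eef_pos'][:2]-C;a=np.degrees(np.arctan2(w[1],w[0]))
inc=6.5-.045*np.arange(8);th=a+np.r_[0,np.cumsum(inc)]
rows(th,8.5,zc=0.03);print(th[-1])"
```

```text
t 6.6333 pos [599.6 -76.2 147.7] jawyaw -31.52 xdown [-0.018   0.0092 -0.9998] F [ 1.4 17.5 -1.6] w 9.8 J [-14.3  30.1  -4.   57.    0.3 107.2] qv [9.9]
tcp angle -49.0 r 87.0
[[0.03, 0.93, 0.24, 0, 8.5], [0.03, 0.95, 0.13, 0, 8.5], [0.03, 0.95, 0.02, 0, 8.5], [0.03, 0.94, -0.08, 0, 8.5], [0.03, 0.92, -0.18, 0, 8.5], [0.03, 0.89, -0.28, 0, 8.5], [0.03, 0.84, -0.37, 0, 8.5], [0.03, 0.79, -0.46, 0, 8.5]]
1.690997472736143
```

Call:
move_arm(
  deltas=[
    [0.03,0.93,0.24,0,8.5],
    [0.03,0.95,0.13,0,8.5],
    [0.03,0.95,0.02,0,8.5],
    [0.03,0.94,-0.08,0,8.5],
    [0.03,0.92,-0.18,0,8.5],
  ],
)

```text
t: 7.05
eef_pos: [633.1, -34.4, 148.9]
eef_rot: [[-0.009, 0.523, 0.852], [0.008, 0.852, -0.523], [-1.0, 0.002, -0.012]]
ft_force: [0.1, 0.2, 0.5]
gripper_width: 69.5
```

```bash
cat >ride.py <<'E'
from gen import *
from ang import angle,HS
import time,os
# TCP centre fit from gripped poses
G=np.array([[498.8,-83.3],[530.4,-94.1],[533.9,-94.8],[558,-94.1],[580.8,-87.5],[599.6,-76.2]])
from scipy.optimize import least_squares
C=least_squares(lambda c:np.hypot(*(G-c).T)-85,[543,-10]).x
def meas():
    o=bot.get_obs(); b=angle("last.npz"); 
    w=o["eef_pos"][:2]-C
    print("t",round(o["t"],3),"C",C.round(1),"tcp ang",np.degrees(np.arctan2(w[1],w[0])).round(1),"r",np.hypot(*w).round(1),"pos",o["eef_pos"].round(1),"F",o["ft_force"].round(1),"w",round(o["gripper_width"]))
    for x in b: print(x)
    return o,b
if __name__=="__main__": meas(); print(bot.get_obs()["t"],bot.get_obs()["eef_pos"].round(1),"fit",(np.hypot(*(G-C).T)).round(1))
E
python3 ride.py
```

```text
t 7.05 C [544.5 -10.7] tcp ang -15.0 r 91.8 pos [633.1 -34.4 148.9] F [0.1 0.2 0.5] w 69
(72, array([-23.7, -56.1]), np.float64(60.9), np.float64(-112.9))
(74, array([26.1, 50. ]), np.float64(56.4), np.float64(62.5))
(30, array([-54.9,  11.8]), np.float64(56.1), np.float64(167.9))
7.1 [633.5 -32.7 148.9] fit [85.8 84.6 84.8 84.5 85.  85.6]
```

```bash
cat >go.py <<'E'
from ride import *
import sys
OFF=3.0
def coast(t,w0,k):   # deg
    a=0.8*57.3; T=17/k; e=np.exp(-t/T); return -a*t+(w0+a)*T*(1-e), -a+(w0+a)*e
def add(new=True,pairs=None):
    H=json.load(open("hist.json")) if os.path.exists("hist.json") else []
    if new:
        o,b=meas(); t=round(o["t"],4)
        pred=None
        if len(H)>1: f=fit(H); pred=f[0]+coast(t-H[0][0],f[1],f[2])[0]
        else: pred=H[-1][1]+68*(t-H[-1][0])
        # rings: radius 50..66 pairs nearly opposite, else single
        best=None; R=[x for x in b if 50<x[2]<67 and x[0]>25]
        for x in R:
            for y in R:
                v=x[1]-y[1]
                if 100<np.hypot(*v)<130:
                    c=np.degrees(np.arctan2(v[1],v[0]))-90; c+=360*round((pred-c)/360)
                    if abs(c-pred)<90: best=c
        if best is None:
            c=[s for x in R for q in(90,-90) for s in [x[3]+q+360*round((pred-x[3]-q)/360)]]
            best=min(c,key=lambda s:abs(s-pred)) if c else None; print("single ring",best)
        print("post cam",best,"pred",pred)
        if best is not None: H.append([t,float(best)]); json.dump(H,open("hist.json","w"))
    return H
def fit(H):
    H=np.array(H);t=H[:,0]-H[0,0]
    r=least_squares(lambda p:np.r_[(p[0]+coast(t,p[1],p[2])[0]-H[:,1])/1.0,(p[2]-1)/.3,(p[1]-70)/15],[H[0,1],70,1]);return r.x
if __name__=="__main__":
    n=int(sys.argv[1]); g=float(sys.argv[2]); gain=float(sys.argv[3]); zc=float(sys.argv[4])
    H=add("x" not in sys.argv); f=fit(H); o=bot.get_obs(); T=o["t"]-H[0][0]
    th,w=coast(T+np.arange(n+1)/12,f[1],f[2]); th=np.radians(th+f[0]+OFF)
    P=C+85*np.c_[np.cos(th),np.sin(th)]; e=P[0]-o["eef_pos"][:2]
    print("fit",f,"w now rad/s",(w[0]/57.3).round(3),"end",(w[-1]/57.3).round(3),"err now mm",e.round(1),"post arm deg",np.degrees(th[[0,-1]])%360)
    D=np.diff(P,axis=0); D[3:]*=gain; D[:3]+=e/3
    R=o["eef_rot"];print("expected end TCP",P[-1].round(1))
    print(json.dumps([[zc,round(float(d@R[:2,1])/10,2),round(float(d@R[:2,2])/10,2),0,g] for d in D]))
E
echo '[[6.633,-53.0],[7.05,-25.1]]' >hist.json
python3 go.py 8 8.5 0.9 0.03 x
```

```text
fit [-53.01746819  68.38100289   1.0009035 ] w now rad/s 1.139 end 1.065 err now mm [-8.6 -5.4] post arm deg [341.18981604  23.27690441]
expected end TCP [622.5  22.9]
[[0.03, 0.47, -0.36, 0, 8.5], [0.03, 0.44, -0.43, 0, 8.5], [0.03, 0.41, -0.5, 0, 8.5], [0.03, 0.6, -0.37, 0, 8.5], [0.03, 0.56, -0.42, 0, 8.5], [0.03, 0.52, -0.46, 0, 8.5], [0.03, 0.47, -0.5, 0, 8.5], [0.03, 0.42, -0.54, 0, 8.5]]
```

Call:
move_arm(
  deltas=[
    [0.03,0.47,-0.36,0,8.5],
    [0.03,0.44,-0.43,0,8.5],
    [0.03,0.41,-0.5,0,8.5],
    [0.03,0.6,-0.37,0,8.5],
    [0.03,0.56,-0.42,0,8.5],
    [0.03,0.52,-0.46,0,8.5],
    [0.03,0.47,-0.5,0,8.5],
    [0.03,0.42,-0.54,0,8.5],
  ],
)

```text
t: 7.77
eef_pos: [621.8, 24.1, 147.3]
eef_rot: [[-0.008, 0.523, 0.853], [0.008, 0.853, -0.523], [-1.0, 0.003, -0.011]]
ft_force: [0.1, 0.3, -0.3]
gripper_width: 85.0
```

```bash
python3 go.py 10 8.5 0.9 0.03
```

```text
t 7.767 C [544.5 -10.7] tcp ang 24.2 r 84.8 pos [621.8  24.1 147.3] F [ 0.1  0.3 -0.3] w 85
(71, array([ 28.5, -56.2]), np.float64(63.0), np.float64(-63.1))
(18, array([-52.1, -54.8]), np.float64(75.6), np.float64(-133.6))
(83, array([-23.6,  47.5]), np.float64(53.1), np.float64(116.4))
post cam 26.675447532781078 pred 20.278937943258903
fit [-53.91776674  73.93482512   0.85564203] w now rad/s 1.169 end 1.089 err now mm [-5.   9.6] post arm deg [32.45812666 86.35267939]
expected end TCP [549.9  74.1]
[[0.03, 0.51, -1.07, 0, 8.5], [0.03, 0.44, -1.09, 0, 8.5], [0.03, 0.36, -1.1, 0, 8.5], [0.03, 0.09, -0.72, 0, 8.5], [0.03, 0.02, -0.72, 0, 8.5], [0.03, -0.05, -0.71, 0, 8.5], [0.03, -0.12, -0.7, 0, 8.5], [0.03, -0.18, -0.68, 0, 8.5], [0.03, -0.24, -0.66, 0, 8.5], [0.03, -0.3, -0.63, 0, 8.5]]
```

Call:
move_arm(
  deltas=[
    [0.03,0.51,-1.07,0,8.5],
    [0.03,0.44,-1.09,0,8.5],
    [0.03,0.36,-1.1,0,8.5],
    [0.03,0.09,-0.72,0,8.5],
    [0.03,0.02,-0.72,0,8.5],
    [0.03,-0.05,-0.71,0,8.5],
    [0.03,-0.12,-0.7,0,8.5],
    [0.03,-0.18,-0.68,0,8.5],
    [0.03,-0.24,-0.66,0,8.5],
    [0.03,-0.3,-0.63,0,8.5],
  ],
)

```text
t: 8.65
eef_pos: [547.9, 77.3, 145.1]
eef_rot: [[-0.009, 0.521, 0.853], [0.009, 0.853, -0.521], [-1.0, 0.003, -0.012]]
ft_force: [0.7, 0.8, -0.3]
gripper_width: 84.8
```

```bash
sed -i 's/^HS=.*/HS=np.array([546.5,-10.])/' ang.py; python3 go.py 10 8.5 0.9 0.04
```

```text
t 8.65 C [544.5 -10.7] tcp ang 87.7 r 88.0 pos [547.9  77.3 145.1] F [ 0.7  0.8 -0.3] w 85
(26, array([  9.1, -92.8]), np.float64(93.3), np.float64(-84.4))
(33, array([ 54.1, -12.4]), np.float64(55.5), np.float64(-12.9))
(80, array([-55.8,   2.7]), np.float64(55.8), np.float64(177.2))
post cam 82.17667986700565 pred 83.35060031827197
fit [-53.82276317  73.89979429   0.93395742] w now rad/s 1.065 end 0.982 err now mm [ 0.4 -3.1] post arm deg [ 88.39233564 137.25580937]
expected end TCP [482.  47.]
[[0.04, -0.48, -0.57, 0, 8.5], [0.04, -0.53, -0.53, 0, 8.5], [0.04, -0.58, -0.48, 0, 8.5], [0.04, -0.49, -0.45, 0, 8.5], [0.04, -0.52, -0.4, 0, 8.5], [0.04, -0.55, -0.35, 0, 8.5], [0.04, -0.57, -0.3, 0, 8.5], [0.04, -0.59, -0.25, 0, 8.5], [0.04, -0.6, -0.2, 0, 8.5], [0.04, -0.61, -0.15, 0, 8.5]]
```

Call:
move_arm(
  deltas=[
    [0.04,-0.48,-0.57,0,8.5],
    [0.04,-0.53,-0.53,0,8.5],
    [0.04,-0.58,-0.48,0,8.5],
    [0.04,-0.49,-0.45,0,8.5],
    [0.04,-0.52,-0.4,0,8.5],
    [0.04,-0.55,-0.35,0,8.5],
    [0.04,-0.57,-0.3,0,8.5],
    [0.04,-0.59,-0.25,0,8.5],
    [0.04,-0.6,-0.2,0,8.5],
    [0.04,-0.61,-0.15,0,8.5],
  ],
)

```text
t: 9.53
eef_pos: [481.3, 46.5, 141.3]
eef_rot: [[-0.008, 0.522, 0.853], [0.008, 0.853, -0.522], [-1.0, 0.003, -0.011]]
ft_force: [-0.9, 0.1, -0.2]
gripper_width: 84.9
```

```bash
python3 go.py 10 8.5 0.9 0.02
```

```text
t 9.533 C [544.5 -10.7] tcp ang 137.9 r 85.2 pos [481.3  46.5 141.3] F [-0.9  0.1 -0.2] w 85
(79, array([-33.8, -45. ]), np.float64(56.3), np.float64(-127.0))
(74, array([38.5, 45.9]), np.float64(59.9), np.float64(50.0))
post cam 141.50197851098974 pred 134.253933935153
fit [-53.62053579  71.4423385    0.4620451 ] w now rad/s 1.089 end 1.047 err now mm [-6.9 -9.8] post arm deg [146.64628775 197.63663257]
expected end TCP [463.5 -36.4]
[[0.02, -1.17, -0.02, 0, 8.5], [0.02, -1.16, 0.05, 0, 8.5], [0.02, -1.15, 0.12, 0, 8.5], [0.02, -0.66, 0.19, 0, 8.5], [0.02, -0.64, 0.25, 0, 8.5], [0.02, -0.61, 0.3, 0, 8.5], [0.02, -0.58, 0.35, 0, 8.5], [0.02, -0.54, 0.4, 0, 8.5], [0.02, -0.5, 0.45, 0, 8.5], [0.02, -0.46, 0.49, 0, 8.5]]
```

```bash
python3 - <<'E'
import json
H=json.load(open("hist.json"));print(H);H=[h for h in H if abs(h[1]-82.177)>.1];json.dump(H,open("hist.json","w"))
E
python3 go.py 10 8.5 0.9 0.02 x
```

```text
[[6.633, -53.0], [7.05, -25.1], [7.7667, 26.675447532781078], [8.65, 82.17667986700565], [9.5333, 141.50197851098974]]
fit [-54.06139187  73.59118363   0.63239763] w now rad/s 1.068 end 1.011 err now mm [ -7.5 -10.8] post arm deg [147.40729127 197.0201663 ]
expected end TCP [463.2 -35.6]
[[0.02, -1.19, -0.01, 0, 8.5], [0.02, -1.18, 0.06, 0, 8.5], [0.02, -1.17, 0.12, 0, 8.5], [0.02, -0.64, 0.19, 0, 8.5], [0.02, -0.62, 0.24, 0, 8.5], [0.02, -0.59, 0.29, 0, 8.5], [0.02, -0.56, 0.34, 0, 8.5], [0.02, -0.53, 0.39, 0, 8.5], [0.02, -0.49, 0.43, 0, 8.5], [0.02, -0.45, 0.47, 0, 8.5]]
```

Call:
move_arm(
  deltas=[
    [0.02,-1.15,-0.01,0,8.5],
    [0.02,-1.15,0.06,0,8.5],
    [0.02,-1.1,0.12,0,8.5],
    [0.02,-0.63,0.19,0,8.5],
    [0.02,-0.61,0.24,0,8.5],
    [0.02,-0.58,0.29,0,8.5],
    [0.02,-0.55,0.34,0,8.5],
    [0.02,-0.52,0.39,0,8.5],
    [0.02,-0.49,0.43,0,8.5],
    [0.02,-0.45,0.47,0,8.5],
  ],
)

```text
t: 10.42
eef_pos: [462.4, -37.2, 138.7]
eef_rot: [[-0.008, 0.523, 0.852], [0.008, 0.852, -0.523], [-1.0, 0.002, -0.011]]
ft_force: [0.3, -0.1, -0.3]
gripper_width: 85.4
```

```bash
python3 go.py 10 8.5 0.9 0.01
```

```text
t 10.417 C [544.5 -10.7] tcp ang -162.1 r 86.3 pos [462.4 -37.2 138.7] F [ 0.3 -0.1 -0.3] w 85
(25, array([89.8,  0.4]), np.float64(89.8), np.float64(0.3))
(73, array([ 13.2, -56.4]), np.float64(58.0), np.float64(-76.8))
(78, array([-10.7,  58.9]), np.float64(59.9), np.float64(100.3))
post cam 191.71072919090085 pred 194.02402699698249
fit [-54.2576928   74.51420008   0.74129076] w now rad/s 0.977 end 0.914 err now mm [0.6 1.4] post arm deg [197.90331131 243.03541264]
expected end TCP [505.9 -86.4]
[[0.01, -0.38, 0.53, 0, 8.5], [0.01, -0.33, 0.56, 0, 8.5], [0.01, -0.28, 0.59, 0, 8.5], [0.01, -0.25, 0.55, 0, 8.5], [0.01, -0.21, 0.57, 0, 8.5], [0.01, -0.16, 0.58, 0, 8.5], [0.01, -0.11, 0.59, 0, 8.5], [0.01, -0.07, 0.59, 0, 8.5], [0.01, -0.02, 0.59, 0, 8.5], [0.01, 0.02, 0.58, 0, 8.5]]
```

Call:
move_arm(
  deltas=[
    [0.01,-0.38,0.53,0,8.5],
    [0.01,-0.33,0.56,0,8.5],
    [0.01,-0.28,0.59,0,8.5],
    [0.01,-0.25,0.55,0,8.5],
    [0.01,-0.21,0.57,0,8.5],
    [0.01,-0.16,0.58,0,8.5],
    [0.01,-0.11,0.59,0,8.5],
    [0.01,-0.07,0.59,0,8.5],
    [0.01,-0.02,0.59,0,8.5],
    [0.01,0.02,0.58,0,8.5],
  ],
)

```text
t: 11.3
eef_pos: [506.6, -88.0, 136.6]
eef_rot: [[-0.008, 0.523, 0.852], [0.008, 0.852, -0.523], [-1.0, 0.002, -0.011]]
ft_force: [-0.0, 0.3, 0.6]
gripper_width: 85.5
```

```bash
python3 go.py 10 8.5 0.9 0.0
```

```text
t 11.3 C [544.5 -10.7] tcp ang -116.1 r 86.1 pos [506.6 -88.  136.6] F [-0.   0.3  0.6] w 85
(73, array([ 50.8, -29.2]), np.float64(58.6), np.float64(-29.9))
(13, array([55. , 49.1]), np.float64(73.7), np.float64(41.8))
(74, array([-50.5,  33. ]), np.float64(60.3), np.float64(146.8))
post cam 238.44933565360964 pred 240.0336675450076
fit [-54.43310993  75.15102987   0.79731866] w now rad/s 0.892 end 0.828 err now mm [-0.1  1.3] post arm deg [244.3329771  285.38903902]
expected end TCP [567.  -92.6]
[[0.0, 0.12, 0.6, 0, 8.5], [0.0, 0.17, 0.59, 0, 8.5], [0.0, 0.21, 0.57, 0, 8.5], [0.0, 0.19, 0.52, 0, 8.5], [0.0, 0.23, 0.5, 0, 8.5], [0.0, 0.26, 0.48, 0, 8.5], [0.0, 0.29, 0.45, 0, 8.5], [0.0, 0.32, 0.43, 0, 8.5], [0.0, 0.35, 0.4, 0, 8.5], [0.0, 0.37, 0.37, 0, 8.5]]
```

Call:
move_arm(
  deltas=[
    [-0.02,0.12,0.6,0,8.5],
    [-0.02,0.17,0.59,0,8.5],
    [-0.02,0.21,0.57,0,8.5],
    [-0.02,0.19,0.52,0,8.5],
    [-0.02,0.23,0.5,0,8.5],
    [-0.02,0.26,0.48,0,8.5],
    [-0.02,0.29,0.45,0,8.5],
    [-0.02,0.32,0.43,0,8.5],
    [-0.02,0.35,0.4,0,8.5],
    [-0.02,0.37,0.37,0,8.5],
  ],
)

```text
t: 12.18
eef_pos: [568.1, -92.9, 138.1]
eef_rot: [[-0.007, 0.523, 0.852], [0.008, 0.852, -0.523], [-1.0, 0.002, -0.01]]
ft_force: [0.1, -0.2, -0.5]
gripper_width: 84.7
```

```bash
python3 go.py 10 8.5 0.9 -0.02
```

```text
t 12.183 C [544.5 -10.7] tcp ang -74.0 r 85.6 pos [568.1 -92.9 138.1] F [ 0.1 -0.2 -0.5] w 85
(74, array([57.2, 12.1]), np.float64(58.5), np.float64(12.0))
(75, array([-57.9, -11.1]), np.float64(59.0), np.float64(-169.2))
(28, array([-1.4, 59.7]), np.float64(59.7), np.float64(91.4))
post cam 281.3960626940286 pred 282.3874583216735
fit [-54.5407515   75.47851657   0.8214775 ] w now rad/s 0.815 end 0.752 err now mm [0.2 0.8] post arm deg [286.99048041 324.38715993]
expected end TCP [613.6 -60.2]
[[-0.02, 0.47, 0.36, 0, 8.5], [-0.02, 0.49, 0.32, 0, 8.5], [-0.02, 0.51, 0.29, 0, 8.5], [-0.02, 0.45, 0.24, 0, 8.5], [-0.02, 0.46, 0.21, 0, 8.5], [-0.02, 0.47, 0.17, 0, 8.5], [-0.02, 0.47, 0.14, 0, 8.5], [-0.02, 0.48, 0.11, 0, 8.5], [-0.02, 0.48, 0.08, 0, 8.5], [-0.02, 0.48, 0.05, 0, 8.5]]
```

Call:
move_arm(
  deltas=[
    [-0.02,0.47,0.36,0,8.5],
    [-0.02,0.49,0.32,0,8.5],
    [-0.02,0.51,0.29,0,8.5],
    [-0.02,0.45,0.24,0,8.5],
    [-0.02,0.46,0.21,0,8.5],
    [-0.02,0.47,0.17,0,8.5],
    [-0.02,0.47,0.14,0,8.5],
    [-0.02,0.48,0.11,0,8.5],
    [-0.02,0.48,0.08,0,8.5],
    [-0.02,0.48,0.05,0,8.5],
  ],
)

```text
t: 13.07
eef_pos: [614.7, -59.1, 140.1]
eef_rot: [[-0.007, 0.523, 0.853], [0.008, 0.853, -0.523], [-1.0, 0.003, -0.01]]
ft_force: [-0.3, 0.4, -0.0]
gripper_width: 85.2
```

```bash
python3 go.py 12 8.5 0.9 -0.02
```

```text
t 13.067 C [544.5 -10.7] tcp ang -34.6 r 85.3 pos [614.7 -59.1 140.1] F [-0.3  0.4 -0. ] w 85
(70, array([-37.7, -46.3]), np.float64(59.7), np.float64(-129.2))
(76, array([36.3, 45.1]), np.float64(57.9), np.float64(51.1))
(28, array([-45.9,  32.5]), np.float64(56.2), np.float64(144.7))
post cam 321.00539950067844 pred 321.39003070192
fit [-54.58028414  75.58073085   0.82803823] w now rad/s 0.745 end 0.672 err now mm [-0.1  0.5] post arm deg [326.26631459   6.84444577]
expected end TCP [ 6.289e+02 -6.000e-01]
[[-0.02, 0.54, -0.01, 0, 8.5], [-0.02, 0.53, -0.04, 0, 8.5], [-0.02, 0.53, -0.07, 0, 8.5], [-0.02, 0.45, -0.08, 0, 8.5], [-0.02, 0.44, -0.11, 0, 8.5], [-0.02, 0.43, -0.13, 0, 8.5], [-0.02, 0.42, -0.16, 0, 8.5], [-0.02, 0.41, -0.18, 0, 8.5], [-0.02, 0.39, -0.2, 0, 8.5], [-0.02, 0.38, -0.22, 0, 8.5], [-0.02, 0.36, -0.24, 0, 8.5], [-0.02, 0.34, -0.26, 0, 8.5]]
```

Call:
move_arm(
  deltas=[
    [-0.01,0.54,-0.01,0,8.5],
    [-0.01,0.53,-0.04,0,8.5],
    [-0.01,0.53,-0.07,0,8.5],
    [-0.01,0.45,-0.08,0,8.5],
    [-0.01,0.44,-0.11,0,8.5],
    [-0.01,0.43,-0.13,0,8.5],
    [-0.01,0.42,-0.16,0,8.5],
    [-0.01,0.41,-0.18,0,8.5],
    [-0.01,0.39,-0.2,0,8.5],
    [-0.01,0.38,-0.22,0,8.5],
    [-0.01,0.36,-0.24,0,8.5],
    [-0.01,0.34,-0.26,0,8.5],
  ],
)

```text
t: 14.12
eef_pos: [629.0, 0.5, 141.8]
eef_rot: [[-0.007, 0.522, 0.853], [0.008, 0.853, -0.522], [-1.0, 0.003, -0.01]]
ft_force: [0.9, 0.6, -0.1]
gripper_width: 84.6
```

```bash
python3 go.py 10 0 0.9 0
```

```text
t 14.117 C [544.5 -10.7] tcp ang 7.5 r 85.3 pos [6.290e+02 5.000e-01 1.418e+02] F [ 0.9  0.6 -0.1] w 85
(68, array([  3.8, -59.4]), np.float64(59.5), np.float64(-86.4))
(28, array([-63. , -21.4]), np.float64(66.5), np.float64(-161.2))
(81, array([-3.9, 57. ]), np.float64(57.1), np.float64(93.9))
post cam 363.7846706049269 pred 363.8444457714276
fit [-54.58628621  75.59381665   0.82877465] w now rad/s 0.668 end 0.609 err now mm [-0.4  0.9] post arm deg [ 8.72304458 39.20762356]
expected end TCP [610.3  43. ]
[[0.0, 0.37, -0.34, 0, 0.0], [0.0, 0.35, -0.36, 0, 0.0], [0.0, 0.33, -0.37, 0, 0.0], [0.0, 0.26, -0.32, 0, 0.0], [0.0, 0.24, -0.33, 0, 0.0], [0.0, 0.22, -0.34, 0, 0.0], [0.0, 0.2, -0.35, 0, 0.0], [0.0, 0.18, -0.36, 0, 0.0], [0.0, 0.16, -0.36, 0, 0.0], [0.0, 0.14, -0.36, 0, 0.0]]
```

Call:
move_arm(
  deltas=[
    [0.0,0.37,-0.34,0,0.0],
    [0.0,0.35,-0.36,0,0.0],
    [0.0,0.33,-0.37,0,0.0],
    [0.0,0.26,-0.32,0,0.0],
    [0.0,0.24,-0.33,0,0.0],
    [0.0,0.22,-0.34,0,0.0],
    [0.0,0.2,-0.35,0,0.0],
    [0.0,0.18,-0.36,0,0.0],
    [0.0,0.16,-0.36,0,0.0],
    [0.0,0.14,-0.36,0,0.0],
  ],
)

```text
t: 15.0
eef_pos: [612.5, 42.9, 142.9]
eef_rot: [[-0.003, 0.522, 0.853], [0.005, 0.853, -0.522], [-1.0, 0.003, -0.005]]
ft_force: [1.2, -5.0, -0.9]
gripper_width: 10.2
```

```bash
python3 st.py; python3 -c "
from ride import *
o=bot.get_obs();w=o['eef_pos'][:2]-C;a=np.degrees(np.arctan2(w[1],w[0]))
th=a+np.r_[0,np.cumsum([2.6,2.3,1.9,1.5,1.1,.7,.3,0])]
rows(th,0,zc=0.0);print(a,th[-1])"
```

```text
t 15.0 pos [612.5  42.9 142.9] jawyaw -31.45 xdown [-0.0028  0.0054 -1.    ] F [ 1.2 -5.  -0.9] w 10.2 J [ -3.   30.6  -4.   55.6   0.3 118.5] qv [3.4]
tcp angle 37.4 r 87.9
[[0.0, 0.13, -0.36, 0, 0], [0.0, 0.1, -0.33, 0, 0], [0.0, 0.07, -0.27, 0, 0], [0.0, 0.05, -0.22, 0, 0], [0.0, 0.03, -0.16, 0, 0], [0.0, 0.02, -0.1, 0, 0], [0.0, 0.01, -0.04, 0, 0], [0.0, 0.0, 0.0, 0, 0]]
38.26081174950319 48.66081174950319
```

Held, at width 10.2 with the plate still turning. Slowing it to rest.

Call:
move_arm(
  deltas=[
    [0.0,0.13,-0.36,0,0],
    [0.0,0.1,-0.33,0,0],
    [0.0,0.07,-0.27,0,0],
    [0.0,0.05,-0.22,0,0],
    [0.0,0.03,-0.16,0,0],
    [0.0,0.02,-0.1,0,0],
    [0.0,0.01,-0.04,0,0],
    [0.0,0.0,0.0,0,0],
  ],
)

```text
t: 15.67
eef_pos: [600.9, 56.2, 142.9]
eef_rot: [[-0.002, 0.521, 0.853], [0.006, 0.853, -0.521], [-1.0, 0.005, -0.005]]
ft_force: [1.8, 0.3, -1.7]
gripper_width: 10.2
```

```bash
python3 ride.py; python3 -c "
from ride import *
f=np.load('last.npz');cv2.imwrite('pics/c2.png',cv2.resize(f['p'][160:310,220:400,::-1],None,fx=3,fy=3,interpolation=2))"
```

```text
t 15.667 C [544.5 -10.7] tcp ang 49.9 r 87.5 pos [600.9  56.2 142.9] F [ 1.8  0.3 -1.7] w 10
(66, array([ 45.2, -38.5]), np.float64(59.4), np.float64(-40.4))
(8, array([-34.8, -75.7]), np.float64(83.3), np.float64(-114.7))
(80, array([-43. ,  35.6]), np.float64(55.8), np.float64(140.4))
15.7167 [600.9  56.2 142.8] fit [85.8 84.6 84.8 84.5 85.  85.6]
```

View pics/c2.png

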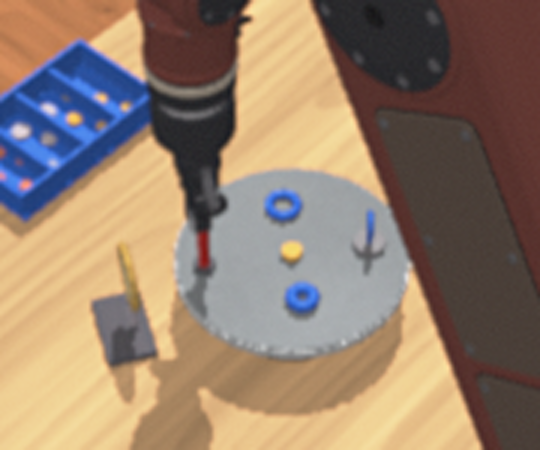

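The side view shows post and gripper at crop (205,250), model upright at (370,240) and both rings in place. The post now bears +50° and has to go clockwise to about -121°, still held.

```bash
python3 -c "
from gen import *
s=np.linspace(0,1,21);rows(50-85*(3*s**2-2*s**3),0,zc=0.0)"
```

```text
[[0.0, -0.01, 0.09, 0, 0], [0.0, -0.05, 0.26, 0, 0], [0.0, -0.09, 0.4, 0, 0], [0.0, -0.15, 0.53, 0, 0], [0.0, -0.22, 0.62, 0, 0], [0.0, -0.31, 0.69, 0, 0], [0.0, -0.41, 0.72, 0, 0], [0.0, -0.51, 0.72, 0, 0], [0.0, -0.61, 0.69, 0, 0], [0.0, -0.7, 0.63, 0, 0], [0.0, -0.76, 0.55, 0, 0], [0.0, -0.8, 0.45, 0, 0], [0.0, -0.81, 0.35, 0, 0], [0.0, -0.79, 0.25, 0, 0], [0.0, -0.74, 0.16, 0, 0], [0.0, -0.65, 0.09, 0, 0], [0.0, -0.54, 0.03, 0, 0], [0.0, -0.41, 0.0, 0, 0], [0.0, -0.26, -0.01, 0, 0], [0.0, -0.09, -0.01, 0, 0]]
```

Call:
move_arm(
  deltas=[
    [0.0,-0.01,0.09,0,0],
    [0.0,-0.05,0.26,0,0],
    [0.0,-0.09,0.4,0,0],
    [0.0,-0.15,0.53,0,0],
    [0.0,-0.22,0.62,0,0],
    [0.0,-0.31,0.69,0,0],
    [0.0,-0.41,0.72,0,0],
    [0.0,-0.51,0.72,0,0],
    [0.0,-0.61,0.69,0,0],
    [0.0,-0.7,0.63,0,0],
  ],
)

```text
t: 16.55
eef_pos: [632.9, -0.3, 142.8]
eef_rot: [[-0.003, 0.521, 0.854], [0.01, 0.854, -0.521], [-1.0, 0.007, -0.008]]
ft_force: [-4.9, 3.6, 7.6]
gripper_width: 10.1
```

```bash
python3 st.py; python3 -c "
from ride import *
o=bot.get_obs();w=o['eef_pos'][:2]-C;a=np.degrees(np.arctan2(w[1],w[0]))
th=a-np.r_[0,np.cumsum([5.8]*6+[5.2,4.5,3.7,3,2.2,1.5,.8,.3,0])]
rows(th,0,zc=0.0);print(a,th[-1])"
```

```text
t 16.55 pos [ 6.329e+02 -3.000e-01  1.428e+02] jawyaw -31.38 xdown [-0.003   0.0105 -0.9999] F [-4.9  3.6  7.6] w 10.1 J [ -6.9  32.6  -0.5  57.2   0.6 114.5] qv [-11.]
tcp angle 6.5 r 90.9
[[0.0, -0.7, 0.5, 0, 0], [0.0, -0.75, 0.42, 0, 0], [0.0, -0.79, 0.34, 0, 0], [0.0, -0.82, 0.26, 0, 0], [0.0, -0.84, 0.18, 0, 0], [0.0, -0.86, 0.09, 0, 0], [0.0, -0.77, 0.01, 0, 0], [0.0, -0.67, -0.05, 0, 0], [0.0, -0.54, -0.08, 0, 0], [0.0, -0.44, -0.09, 0, 0], [0.0, -0.32, -0.08, 0, 0], [0.0, -0.21, -0.06, 0, 0], [0.0, -0.11, -0.04, 0, 0], [0.0, -0.04, -0.01, 0, 0], [0.0, 0.0, 0.0, 0, 0]]
6.721492096913236 -49.27850790308676
```

Call:
move_arm(
  deltas=[
    [0.0,-0.7,0.5,0,0],
    [0.0,-0.75,0.42,0,0],
    [0.0,-0.79,0.34,0,0],
    [0.0,-0.82,0.26,0,0],
    [0.0,-0.84,0.18,0,0],
    [0.0,-0.86,0.09,0,0],
    [0.0,-0.77,0.01,0,0],
    [0.0,-0.67,-0.05,0,0],
    [0.0,-0.54,-0.08,0,0],
    [0.0,-0.44,-0.09,0,0],
    [0.0,-0.32,-0.08,0,0],
    [0.0,-0.21,-0.06,0,0],
    [0.0,-0.11,-0.04,0,0],
    [0.0,-0.04,-0.01,0,0],
    [0.0,0.0,0.0,0,0],
  ],
)

```text
t: 17.8
eef_pos: [591.0, -78.4, 142.8]
eef_rot: [[-0.02, 0.522, 0.853], [0.034, 0.853, -0.521], [-0.999, 0.019, -0.035]]
ft_force: [-2.9, 2.4, 3.2]
gripper_width: 9.2
```

```bash
python3 ride.py
```

```text
t 17.8 C [544.5 -10.7] tcp ang -55.5 r 82.1 pos [591.  -78.4 142.8] F [-2.9  2.4  3.2] w 9
(73, array([53., 25.]), np.float64(58.6), np.float64(25.2))
(71, array([-54.4, -24.2]), np.float64(59.5), np.float64(-156.0))
(40, array([-20.6,  54.2]), np.float64(57.9), np.float64(110.8))
17.85 [590.8 -78.4 142.7] fit [85.8 84.6 84.8 84.5 85.  85.6]
```

The grip has slid along the pads, with the post about 12 mm off-centre in tool y. I'll open, recentre and grip again with the plate at rest.

Call:
move_arm(
  deltas=[
    [0,0,0,0,8.5],
    [0,0,0,0,8.5],
    [0,0,0,0,8.5],
    [0,0,0,0,8.5],
    [-0.02,-0.4,-0.1,0,8.5],
    [-0.02,-0.45,-0.1,0,8.5],
    [-0.02,-0.4,-0.1,0,8.5],
    [-0.02,0,0,0,8.5],
  ],
)

```text
t: 18.52
eef_pos: [580.9, -92.0, 142.5]
eef_rot: [[-0.02, 0.523, 0.852], [0.03, 0.852, -0.523], [-0.999, 0.015, -0.033]]
ft_force: [-0.6, 1.2, 0.2]
gripper_width: 85.4
```

```bash
python3 ride.py; sleep 0; python3 ang.py
```

```text
t 18.517 C [544.5 -10.7] tcp ang -65.8 r 89.1 pos [580.9 -92.  142.5] F [-0.6  1.2  0.2] w 85
(72, array([55.3, 19.5]), np.float64(58.6), np.float64(19.4))
(74, array([-56.2, -18.9]), np.float64(59.3), np.float64(-161.4))
(33, array([-13.3,  57.6]), np.float64(59.1), np.float64(103.0))
18.5667 [581.2 -91.8 142.6] fit [85.8 84.6 84.8 84.5 85.  85.6]
(75, array([55.5, 18.6]), np.float64(58.6), np.float64(18.6))
(73, array([-56.5, -17.5]), np.float64(59.2), np.float64(-162.8))
(36, array([-12.6,  57.8]), np.float64(59.2), np.float64(102.3))
```

Call:
move_arm(
  deltas=[
    [0,-0.25,-0.35,0,0],
    [0,-0.25,-0.4,0,0],
    [0,-0.2,-0.35,0,0],
    [0,-0.06,-0.07,0,0],
    [0,-0.05,-0.06,0,0],
    [0,-0.05,-0.06,0,0],
    [0,-0.04,-0.06,0,0],
    [0,-0.03,-0.05,0,0],
    [0,-0.02,-0.03,0,0],
    [0,0,0,0,0],
    [0,0,0,0,0],
  ],
)

```text
t: 19.53
eef_pos: [564.3, -93.6, 143.8]
eef_rot: [[-0.015, 0.523, 0.852], [0.027, 0.852, -0.523], [-1.0, 0.015, -0.027]]
ft_force: [-0.9, -0.4, -0.4]
gripper_width: 10.0
```

```bash
python3 ride.py
```

```text
t 19.533 C [544.5 -10.7] tcp ang -76.6 r 85.3 pos [564.3 -93.6 143.8] F [-0.9 -0.4 -0.4] w 10
(77, array([57.5, 10.4]), np.float64(58.4), np.float64(10.3))
(73, array([-58.4,  -8.8]), np.float64(59.1), np.float64(-171.5))
(29, array([-0.4, 60.9]), np.float64(60.9), np.float64(90.4))
19.5833 [564.3 -93.6 143.8] fit [85.8 84.6 84.8 84.5 85.  85.6]
```

```bash
python3 -c "
from gen import *
s=np.linspace(0,1,17);rows(-76.6-38*(3*s**2-2*s**3),0,zc=0.0)"
```

```text
[[0.0, -0.04, -0.04, 0, 0], [0.0, -0.12, -0.13, 0, 0], [0.0, -0.19, -0.21, 0, 0], [0.0, -0.23, -0.28, 0, 0], [0.0, -0.26, -0.34, 0, 0], [0.0, -0.27, -0.39, 0, 0], [0.0, -0.26, -0.44, 0, 0], [0.0, -0.24, -0.47, 0, 0], [0.0, -0.22, -0.48, 0, 0], [0.0, -0.18, -0.48, 0, 0], [0.0, -0.14, -0.45, 0, 0], [0.0, -0.11, -0.41, 0, 0], [0.0, -0.07, -0.35, 0, 0], [0.0, -0.05, -0.27, 0, 0], [0.0, -0.02, -0.18, 0, 0], [0.0, -0.01, -0.06, 0, 0]]
```

Call:
move_arm(
  deltas=[
    [0.0,-0.04,-0.04,0,0],
    [0.0,-0.12,-0.13,0,0],
    [0.0,-0.19,-0.21,0,0],
    [0.0,-0.23,-0.28,0,0],
    [0.0,-0.26,-0.34,0,0],
    [0.0,-0.27,-0.39,0,0],
    [0.0,-0.26,-0.44,0,0],
    [0.0,-0.24,-0.47,0,0],
    [0.0,-0.22,-0.48,0,0],
    [0.0,-0.18,-0.48,0,0],
    [0.0,-0.14,-0.45,0,0],
    [0.0,-0.11,-0.41,0,0],
    [0.0,-0.07,-0.35,0,0],
    [0.0,-0.05,-0.27,0,0],
    [0.0,-0.02,-0.18,0,0],
    [0.0,-0.01,-0.06,0,0],
    [0,0,0,0,0],
    [0,0,0,0,0],
    [0,0,0,0,0],
    [0,0,0,0,0],
  ],
)

```text
t: 21.25
eef_pos: [505.4, -88.0, 143.8]
eef_rot: [[-0.011, 0.525, 0.851], [0.026, 0.851, -0.525], [-1.0, 0.016, -0.023]]
ft_force: [3.8, -2.1, -6.3]
gripper_width: 9.9
```

```bash
python3 ride.py; python3 ang.py; python3 - <<'E'
from h import *
f=np.load("last.npz");p,d=f["p"],f["d"]; cv2.imwrite("pics/c3.png",cv2.resize(p[160:310,220:400,::-1],None,fx=3,fy=3,interpolation=2))
H=hsv(p);yy,xx=np.mgrid[:480,:640];W=deproj("side",np.c_[xx.ravel(),yy.ravel()],d.ravel()).reshape(480,640,3)
b=(H[...,0]>100)&(H[...,0]<130)&(H[...,1]>100)&(W[...,2]>70)&(W[...,2]<110)&(abs(W[...,0]-546)<130)&(abs(W[...,1])<130)
print("model ring",b.sum(),np.median(W[b],0))
E
```

```text
t 21.25 C [544.5 -10.7] tcp ang -116.8 r 86.7 pos [505.4 -88.  143.8] F [ 3.8 -2.1 -6.3] w 10
(73, array([ 51.6, -28.2]), np.float64(58.8), np.float64(-28.7))
(14, array([52.4, 51.5]), np.float64(73.5), np.float64(44.5))
(78, array([-51.5,  31. ]), np.float64(60.1), np.float64(148.9))
21.3 [505.4 -88.1 143.9] fit [85.8 84.6 84.8 84.5 85.  85.6]
(73, array([ 51.6, -28.2]), np.float64(58.8), np.float64(-28.7))
(13, array([52.5, 51.1]), np.float64(73.3), np.float64(44.2))
(78, array([-51.5,  31. ]), np.float64(60.1), np.float64(148.9))
model ring 44 [586.76009736 -20.95186419  72.69814174]
```

View pics/c3.png

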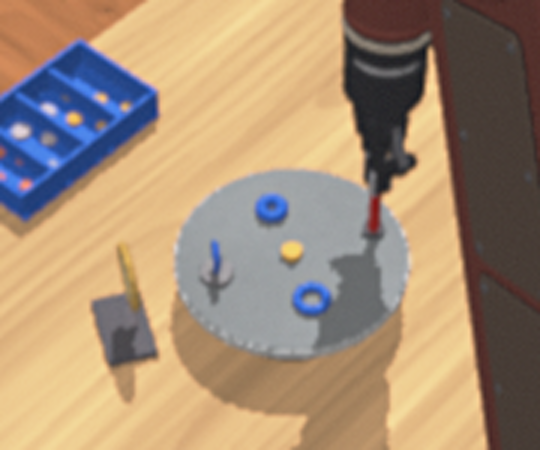

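At (215,270) in the crop the model stands upright in line with the loupe, at about 60° against the lens's 59°. Rings are in place and the plate is at rest. Letting go.

Call:
move_arm(
  deltas=[
    [0,0,0,0,8.5],
    [0,0,0,0,8.5],
    [0,0,0,0,8.5],
    [0,0,0,0,8.5],
    [0,0,0,0,8.5],
    [0,0,0,0,8.5],
  ],
)

```text
t: 21.85
eef_pos: [503.3, -86.4, 144.4]
eef_rot: [[-0.015, 0.523, 0.852], [0.029, 0.852, -0.523], [-0.999, 0.017, -0.028]]
ft_force: [0.1, 0.8, 0.4]
gripper_width: 81.2
```

```bash
python3 ride.py; python3 ang.py; python3 - <<'E'
from h import *
# model base centre (crop 215,270) and plate centre (nut) by plane; lens from start
m=plane("side",[[220+215/3,160+270/3]],63)[0,:2]; print("model base",m, np.degrees(np.arctan2(*(m-[546.5,-10])[::-1])))
E
```

```text
t 21.85 C [544.5 -10.7] tcp ang -118.6 r 86.2 pos [503.3 -86.4 144.4] F [0.1 0.8 0.4] w 81
(72, array([ 50.1, -30.6]), np.float64(58.7), np.float64(-31.4))
(11, array([54.9, 50.1]), np.float64(74.3), np.float64(42.4))
(77, array([-49.8,  33.2]), np.float64(59.8), np.float64(146.2))
21.9 [503.3 -86.4 144.4] fit [85.8 84.6 84.8 84.5 85.  85.6]
(73, array([ 49.9, -30.7]), np.float64(58.6), np.float64(-31.6))
(11, array([56.1, 49.9]), np.float64(75.1), np.float64(41.6))
(79, array([-49.7,  33.7]), np.float64(60.1), np.float64(145.9))
model base [585.8729722   55.23683162] 58.88738075915379
```

Call:
move_arm(
  deltas=[
    [-1,0,0,0,8.5],
    [-1.5,0,0,0,8.5],
    [-2,0,0,0,8.5],
    [-2,0,0,0,8.5],
    [-2,0,0,0,8.5],
    [-1.5,0,0,0,8.5],
    [-1,0,0,0,8.5],
    [-0.05,0,0,0,8.5],
    [-0.05,0,0,0,8.5],
    [-0.05,0,0,0,8.5],
    [-0.05,0,0,0,8.5],
    [-0.05,0,0,0,8.5],
  ],
)

```text
t: 22.95
eef_pos: [503.5, -89.5, 266.2]
eef_rot: [[-0.016, 0.523, 0.852], [0.029, 0.852, -0.523], [-0.999, 0.017, -0.029]]
ft_force: [0.0, -0.2, -0.6]
gripper_width: 85.3
```

```bash
python3 ride.py; python3 ang.py
```

```text
t 22.95 C [544.5 -10.7] tcp ang -117.5 r 88.8 pos [503.5 -89.5 266.2] F [ 0.  -0.2 -0.6] w 85
(69, array([ 48. , -34.6]), np.float64(59.2), np.float64(-35.8))
(14, array([61.1, 45.7]), np.float64(76.3), np.float64(36.8))
(74, array([-46.9,  36.6]), np.float64(59.5), np.float64(142.0))
23.0 [503.5 -89.4 266.2] fit [85.8 84.6 84.8 84.5 85.  85.6]
(70, array([ 48. , -34.9]), np.float64(59.3), np.float64(-36.0))
(14, array([62.9, 44.1]), np.float64(76.8), np.float64(35.1))
(75, array([-46.8,  36.8]), np.float64(59.5), np.float64(141.8))
```

Call:
move_arm(
  deltas=[
    [-0.05,0,0,0,8.5],
    [-0.05,0,0,0,8.5],
    [-0.05,0,0,0,8.5],
    [-0.05,0,0,0,8.5],
    [-0.05,0,0,0,8.5],
    [-0.05,0,0,0,8.5],
    [-0.05,0,0,0,8.5],
    [-0.05,0,0,0,8.5],
    [-0.05,0,0,0,8.5],
    [-0.05,0,0,0,8.5],
    [-0.05,0,0,0,8.5],
    [-0.05,0,0,0,8.5],
    [-0.05,0,0,0,8.5],
    [-0.05,0,0,0,8.5],
    [-0.05,0,0,0,8.5],
    [-0.05,0,0,0,8.5],
    [-0.05,0,0,0,8.5],
    [-0.05,0,0,0,8.5],
  ],
)

```text
t: 24.55
eef_pos: [503.2, -89.5, 274.9]
eef_rot: [[-0.018, 0.523, 0.852], [0.03, 0.852, -0.523], [-0.999, 0.016, -0.031]]
ft_force: [-0.1, -0.9, -0.3]
gripper_width: 85.1
```

```bash
python3 ride.py; python3 ang.py;  python3 - <<'E'
from h import *
f=np.load("last.npz");p=f["p"]; q=np.load("side0.npz")["p"]
cv2.imwrite("pics/c4.png",np.hstack([cv2.resize(p[160:310,220:400,::-1],(480,400)),cv2.resize(p[:,:,::-1],(320,240)).repeat(1,0) if 0 else cv2.resize(p[140:420,90:340,::-1],(320,400))]))
E
```

```text
t 24.55 C [544.5 -10.7] tcp ang -117.7 r 89.0 pos [503.2 -89.5 274.9] F [-0.1 -0.9 -0.3] w 85
(75, array([ 47.3, -35.4]), np.float64(59.1), np.float64(-36.8))
(14, array([63.6, 43.7]), np.float64(77.1), np.float64(34.5))
(78, array([-46.2,  37.9]), np.float64(59.7), np.float64(140.7))
24.6 [503.2 -89.5 275. ] fit [85.8 84.6 84.8 84.5 85.  85.6]
(75, array([ 47.3, -35.4]), np.float64(59.1), np.float64(-36.8))
(14, array([63.6, 43.7]), np.float64(77.1), np.float64(34.5))
(78, array([-46.2,  37.9]), np.float64(59.7), np.float64(140.7))
```

View pics/c4.png

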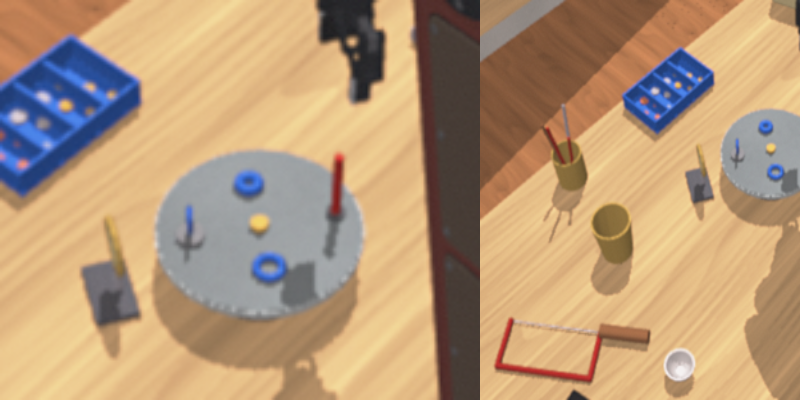

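```bash
python3 - <<'E'
from h import *
p=np.load("last.npz")["p"];H=hsv(p)
uv=np.mgrid[270:330,225:275].reshape(2,-1).T
W=plane("side",uv,63)[:,:2]; hub=np.array([546.5,-10.]);r=W-hub
a=np.degrees(np.arctan2(r[:,1],r[:,0]));R=np.hypot(*r.T)
g=p[uv[:,1],uv[:,0]].astype(int).sum(1)/3; s=H[uv[:,1],uv[:,0],1]
sel=(R>50)&(R<100)&(a>25)&(a<85); print("mat",np.median(g[sel]),np.median(s[sel]))
crop=cv2.cvtColor(p,cv2.COLOR_RGB2GRAY)[238:260,280:304]; print(crop)
u=uv; m=sel&(g>np.median(g[sel])+14)&(s<60); print(m.sum(),u[m].mean(0),W[m].mean(0)-hub,a[m].mean())
E
```

```text
mat 155.66666666666666 10.0
[[171 156 155 157 157 158 158 160 157 142 122 119 152 161 162 162 162 160
  161 162 163 163 161 162]
 [164 157 156 157 157 155 158 158 156 142 122 116 149 159 162 160 160 160
  160 160 161 159 161 161]
 [157 155 155 156 155 155 156 158 157 140 118 114 148 160 161 160 159 160
  161 159 160 160 159 161]
 [155 153 155 156 155 155 156 156 155 138 110 111 147 158 159 158 157 158
  158 158 158 160 161 159]
 [154 152 154 154 156 156 157 157 154 134 105  97 138 155 157 157 158 159
  156 158 158 161 161 160]
 [155 152 152 155 156 156 155 155 156 139 104  85 125 155 161 157 157 157
  157 159 161 162 160 159]
 [152 152 154 155 155 154 154 155 160 153 107  81 122 159 164 160 158 158
  160 160 161 161 162 161]
 [154 154 154 154 154 154 155 162 162 156 107  80 122 156 163 162 157 157
  159 160 160 159 158 159]
 [154 154 153 151 153 153 158 161 163 153 103  77 124 156 163 162 157 157
  158 159 158 158 157 159]
 [153 152 154 155 153 149 157 163 161 143  99  89 134 160 164 162 155 154
  157 159 158 157 158 159]
 [153 151 153 151 152 148 152 160 158 126  92 101 148 165 167 
[... 584 characters left out ...]
7 109 141 152 153 152 156 158 156
  158 157 157 156 156 157]
 [175 161 152 153 154 154 156 158 151 119 112 144 158 156 157 155 156 158
  157 159 158 157 159 158]
 [176 163 155 154 156 154 155 156 150 118 112 143 156 156 155 154 157 158
  157 157 158 157 159 157]
 [163 155 153 154 156 154 154 156 148 122 124 148 156 154 155 157 159 157
  156 159 159 160 158 159]
 [151 153 154 156 156 156 154 156 150 136 145 154 156 154 154 156 157 157
  158 159 159 158 156 158]
 [144 155 156 154 153 154 155 154 153 149 153 156 155 157 156 155 156 158
  158 158 159 158 157 157]]
0 [nan nan] [nan nan] nan<stdin>:9: RuntimeWarning: Mean of empty slice.
  ret = um.true_divide(
  ret = ret.dtype.type(ret / rcount)
```

```bash
python3 - <<'E'
from h import *
hub=np.array([546.5,-10.])
for uv in([291,247.3],[291,248.3]):
    w=plane("side",[uv],65)[0,:2]-hub;print(w,np.hypot(*w),np.degrees(np.arctan2(w[1],w[0])))
# lens: brass ring extremes in start pictures -> upright ring in world, and the stand, about each camera's own hub
for n,h in(("side",(546.5,-10)),("top",(546,-13))):
    f=np.load(n+"0.npz");p,d=f["p"],f["d"];H=hsv(p)
    b=np.loadtxt(n+"br.txt");b=b[b[:,2]>55]
    w=(np.percentile(b[:,:2],5,0)+np.percentile(b[:,:2],95,0))/2-h
    # dark stand
    yy,xx=np.mgrid[:480,:640];W=deproj(n,np.c_[xx.ravel(),yy.ravel()],d.ravel()).reshape(480,640,3)
    m=(H[...,2]<110)&(H[...,1]<110)&(np.hypot(W[...,0]-628,W[...,1]-125)<50)&(W[...,2]>4)&(W[...,2]<40)
    s=W[m][:,:2].mean(0)-h
    print(n,"ring",w,np.hypot(*w),np.degrees(np.arctan2(w[1],w[0])),"stand",m.sum(),s,np.hypot(*s),np.degrees(np.arctan2(s[1],s[0])))
E
```

```text
[46.38909733 60.3622184 ] 76.12848193356896 52.45728508939019
[43.90109377 63.05582298] 76.83321447647518 55.15336682481469
side ring [ 83.7 139. ] 162.25501533080575 58.945403601888664 stand 299 [ 84.85790644 149.66190209] 172.04519529145742 60.44687691959026
top ring [ 83.    134.025] 157.6442216670183 58.23058684662238 stand 336 [ 82.2798592  144.25945047] 166.07457444774244 60.30128220622711
```

At rest, with the model about 8 mm from the focus, which is well inside the 20 mm allowed. Handing in.

```bash
python3 -c "
from plant import bot
print(bot.finish_job())"; python3 st.py
```

```text
the job is handed in; nothing more can be done
None
the job is handed in; nothing more can be done
```

I carried out the whole task and handed it in at about 24.6 s of the 69 s allowed. The hand-in gave no verdict, so what follows rests on my own measurements.

**What was done**
- **Start and ride:** I gripped the post at rest and spun the plate up anticlockwise to about 1.2 rad/s. I then opened the gripper and rode with the post for about 7 s, from t≈7.1 to 14.1. By camera tracking the plate slowed from about 1.15 to 0.67 rad/s, and the estimated distance to the post stayed under 25 mm (13–16 mm at the worst checks). The wrist force showed only noise, under about 1.2 N.
- **Catch and stop:** I took hold of the post while the plate still turned at about 0.6 rad/s and stopped it. Then I turned it back clockwise to bring the model to the lens and let go.

**Last checks**
- **At rest:** two pictures 0.05 s apart showed no change in plate angle, and the gripper was open 125 mm above the post.
- **Model:** it stands upright about 76 mm from the axis, at a bearing of 52–55°. The lens is at 58–60°, so the model is about 5–10 mm from its spot, against 20 mm allowed.
- **Rings:** both are at about 59 mm from the axis, in their places.
- **Bystanders:** the pot, saw and cup look untouched in the last side picture. The hammer and the steel block were out of that view, but the arm never came down near them.

**What went wrong or disagreed**
- The post slid about 12 mm along the pads during the long carry back, so I let go and gripped again. The plate crept during that.
- After the final release the plate crept about 8° more before stopping, which accounts for most of the model's remaining offset.
- Post bearings from the arm and from the camera differed by 3–4° over most of the turn, so I relied on the camera for the final position.

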